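# Put a thread case away behind the cabinet's sliding sash

### The arm

A 6-joint arm with a two-finger parallel gripper is mounted at the origin on the work surface. World frame = base frame: x ahead of the robot, y to its left, z up, the work surface at z = 0. Lengths are in mm, angles in degrees, forces in N, time in s.
With the tool pointing down it reaches from about 300 to 775 mm from the base axis. Payload 14.6 kg.
Tool frame: the origin (TCP) lies between the finger pads; the fingertips stand 8 mm ahead of it and the grasp point (between the pads) lies 11 mm behind it (bot.nose_length is the distance from the TCP to the fingertips, in mm); z points along the fingers, y is the line along which they close (so a half turn about z gives the same grasp; the last joint's range is limited). The gripper opens to 94 mm and grips with 3 to 60 N. Pads are 16 mm wide; open, the fingers measure 119 mm over their backs; the gripper's body (75 mm by 177 mm) begins 78 mm behind the grasp point.
Start: joints at [69.294, 17.183, 87.147, -0, 75.671, -3.816], TCP at [159.799, 526.264, 213.446] pointing down, gripper open.
Joint ranges: [-173.82, 173.82], [-45.26, 126.66], [13.44, 144.39], [-59.66, 239.66], [0, 175.72], [-146.38, 146.38]. Speed limits (degrees/s): [127.2, 127.2, 147.25, 180, 180, 180].

### API

Orientations are given as a 3x3 rotation matrix whose columns are the frame's x, y, z axes.
In Python, from rig import bot gives the robot as it stands.
- The arm moves only by the tool move_arm, never from a script. Its argument "targets" is one flat list of numbers, 7 for each row, row after row: the shift along the tool's x, y, z normalised to -1 to 1, where 1 is 200 mm, then the turn, a rotation vector about the tool's x, y, z normalised to -1 to 1, where 1 is pi rad, then the closure, from -1 (fully open) to 1 (shut). A call has 1 to 5 rows; each row shifts and turns the commanded pose from where the row before left it, along the tool's axes as they then stand; what a row does not reach is not made up. A row lasts 1/8 s, in which the tool goes at most 62.5 mm and 10.7 degrees, less where a joint would pass 70% of its speed; a pose out of reach is approached as far as the arm can. A call with a number of a shift or a turn outside -1 to 1 is refused whole. A call with a gripper value outside its range is refused whole. The fingers move at their own pace and stop on an object; the grip force is fixed at half the most. Time passes only in rows, so rows that do not move let the fingers close. It gives the time, the measured TCP pose, the force, the opening and the grip force at its end, in the units of the state.
- bot.get_obs(): the state, without advancing time (a new reading comes with each control period).
- bot.grab_frame(name): name is "scene" or "top" or "wrist"; returns a dict with "img" (400x640x3 uint8, blue, green, red), "mtx" (3x3 intrinsics, pixels), "R" (3x3) and "t" (3): a world point X has camera coordinates R X + t. Camera axes: x right, y down, z forward; pixel columns grow to the right and rows downward; lengths in mm; the calibration is good to about 2 mm. A picture is of the moment at which its call begins. There is no depth.
- bot.close_job(): hands the job in; it is judged then, once.
The state is a dict: "clock": time; "joints": joint angles; "joint_velocities": joint speeds; "tau": joint torques, N m; "ee_pos": TCP position; "tcp_rot": TCP orientation; "force": force on the tool from outside, world axes, zero at the start; "torque": the same for the moment, N m; "opening": finger opening in mm; "gripper_force": force on a finger pad.
Only numpy, scipy, OpenCV 4.12 (cv2) and the standard library are available. Lean on these libraries where they do the work, as an engineer would, in place of code of your own. Each camera call takes 0.05 s, during which the arm holds its last target. There are 200 camera calls.

### The job

Raise the sash of the thread cabinet right up by its black grip, put the loose thread case on the bench away in the empty bay, upright and wholly inside with its pull tab towards the sash, then lower the sash fully shut. The case in the other bay and everything else on the bench must stay where they are, and the loose case must not be tipped over.

Things in the scene. Friction and masses are not known exactly. Their poses are not given: they have to be found in the camera images.
- cabinet: plywood thread cabinet fixed on the bench, facing the robot, 296 mm wide, clear roof and back, no floor (things slide on the bench straight in). Origin on the bench under the middle of the sash's inner face; x leads inside, y left, z up. Two aluminium sash guides stand at x -22 to 12 mm, |y| 130 to 148 mm, 318 mm high, with a cross-bar on top at 318 to 330 mm.
- opening (a point): middle of the top edge of the cabinet's opening, 155 mm above the cabinet's origin, its axes: the roof's underside, which runs from x 2 to 176 mm at this height. Opening 260 mm wide.
- bays (a point): on the bench midway between the cabinet's two bays, 102 mm inside its origin, same axes. Bays centred 40 mm left and right of here (y), each 66 mm wide between wooden rails 30 mm high that run from cabinet x 50 to 160 mm, where a stop 30 mm high closes both bays. No rails in front of x 50 mm.
- sash (a joint): height of the sliding sash, m: 0 shut (underside 2 mm off the bench), 0.155 fully up. Clear panel 256 mm wide, 154 mm high, framed in aluminium, at cabinet x -10 to -2 mm. It stays at whatever height it is left; about 14 N lifts it, 5 N pushes it down. Underside 2 mm plus the joint value above the bench.
- sash_grip (a point): point on the sash's black grip, an upright fin in mid sash standing out towards the robot: 14 mm thick (y), 55 mm high, cabinet x -54 to -12 mm. Point at x -38 mm, half the fin's height, 60 mm above the bench plus the sash's height; axes as the cabinet. Pinch it from both sides with the tool tilted 20 to 45 degrees from vertical, pointing forwards and down.
- case: the loose wooden thread case on the bench, 0.17 to 0.34 kg: block 95 mm long (x), 52 wide (y), 34 high, three spools on top up to 50 mm, upright pull tab at its -x end. Origin on the underside at the block's middle. Starts left or right before the cabinet with the tab turned away from the robot; put away, its x points the same way as the cabinet's.
- case_tab (a point): middle of the loose case's pull tab, 70 mm from the case's origin along its -x, 25 mm above its underside; axes as the case. Tab 12 mm thick (y), sticks out 38 mm (case x -47.5 to -85.5), z 5 to 45 mm.
- stored: an identical thread case already put away in one of the two bays, to be left there; origin and axes as the loose case
- liner: thin cork liner (95 x 60 mm, flat, no step) in the empty bay, the other of the two; origin on the bench at its middle, 102 mm inside the cabinet's origin; axes as the cabinet. A case with its origin here is wholly inside: its tab ends 16 mm behind the cabinet's origin plane, its front 10 mm short of the stop.
- bowl: shallow blue ceramic pin bowl, 112 mm across, 36 mm high; origin under its centre
- cutter: white rotary cutter with orange hub, 162 mm long along its x, 45 mm wide, 25 mm high, lying on the mat at the far left or right; origin under its middle
- spool: small white spool standing up, 36 mm across, 45 mm high, close to the front end of the loose case; origin under its centre
- cone: tall white thread cone standing up, 72 mm across, 140 mm high; origin under its centre
- bottle: white bottle, 60 mm across, 170 mm high; origin under its centre
- weight: steel pattern weight with a knob, 52 mm across, 32 mm high, close behind the pin bowl; origin under its centre
- tin: small metal can, 44 mm across, 60 mm high; origin under its centre
Things that resemble listed ones, but are neither listed nor needed, are in the scene too. What is shaped like the case but purple is not meant.

How it is judged (in metres and radians):
On the way, in this order (a step that is already met when the one before it is completed fails the run):
1. the sash is raised right up (at least 130 of its 155 mm) (value of joint sash above 0.13 m), for 0.2 s.
2. the loose case stands wholly inside the empty bay (x of case in the frame of liner between -0.014 and 0.022 m and y of case in the frame of liner between -0.015 and 0.015 m and z of case in the frame of liner below 0.008 m and angle between the x axis of case and the x axis of liner, either way round below 0.2 rad and angle between case's own z axis and vertical below 0.1 rad and x of case_tab in the frame of liner below -0.03 m), for 0.2 s.
At the end, for the whole second after the job is handed in: Loose case upright on the floor of the bay that was empty, tab towards the sash, origin 14 mm short of to 22 mm beyond the liner's, within 15 mm sideways and 0.2 rad, at rest; sash within 6 mm of shut; stored case moved under 20 mm, each bystander under 30 mm (all of step 2 and value of joint sash below 0.006 m and linear speed of case below 0.02 m/s and distance of stored from where it was at the start of the episode below 0.02 m and distance of each of bowl, cutter, spool, cone, bottle, weight, tin from where it was at the start of the episode below 0.03 m); the robot touches nothing.
It fails at once if the stored case is pushed out of its place (20 mm or more) (distance of stored from where it was at the start of the episode above 0.02 m).
It fails at once if a bystander is moved 30 mm or more (distance of any of bowl, cutter, spool, cone, bottle, weight, tin from where it was at the start of the episode above 0.03 m).
It fails at once if the loose case is tipped over (tilted beyond 0.7 rad) (angle between case's own z axis and vertical above 0.7 rad).
It also fails if it takes over 72 s, if anything falls off the work surface, if the arm or the gripper's body presses on something with over 40 N, if the wrist force passes 120 N, or if a joint passes its speed limit or range.

## Working session

There is one attempt and no reset: what is moved stays moved. The work goes in short steps, Python scripts to look and compute and a tool call to move; the robot and the scene stay as the last step left them, time stands still between calls to the robot, and variables do not carry over. Pictures are saved under pics/ and viewed, at most 10 in all, crops included, and the job is handed in when it is done.

Besides the shell and the picture viewer there is one more tool, called after "Emit:" by a JSON object that holds its "name" and its "arguments". move_arm: Moves the arm, as the interface text tells. Scaled input: -1 to 1 covers 200 mm each way for a shift and pi rad each way for a turn. Its arguments: {"type":"object","properties":{"targets":{"type":"array","items":{"type":"number"}}},"required":["targets"]}

```bash
ls; mkdir -p pics
python3 - <<'E'
from rig import bot
import cv2,pickle
o=bot.get_obs(); print({k:o[k] for k in("clock","ee_pos","tcp_rot","opening")})
d={}
for n in("scene","top"):
    f=bot.grab_frame(n); d[n]=f; cv2.imwrite(f"pics/{n}0.png",f["img"]); print(n,f["mtx"].tolist(),f["R"].tolist(),f["t"])
pickle.dump(d,open("f0.pkl","wb"))
E
```

```text
pics
{'clock': 0.0, 'ee_pos': array([159.72244213, 526.04988848, 212.9115616 ]), 'tcp_rot': array([[-9.56869668e-01,  2.90517303e-01, -3.66878323e-04],
       [ 2.90517528e-01,  9.56869144e-01, -1.00342971e-03],
       [ 5.95408534e-05, -1.06673604e-03, -9.99999429e-01]]), 'opening': 94.15684942594046}
scene [[518.897380399727, 0.0, 322.6095425090302], [0.0, 518.897380399727, 188.23517130918614], [0.0, 0.0, 1.0]] [[0.9243337929903177, -0.3814216874776788, -0.01115954559166515], [-0.34333994811800145, -0.8185738385908409, -0.46049381190303085], [0.16650741473718395, 0.4294815096093611, -0.8875927634569829]] [-422.20096007  192.30030793 1725.51739387]
top [[472.6887314790316, 0.0, 320.1761302767028], [0.0, 472.6887314790316, 202.57588440157642], [0.0, 0.0, 1.0]] [[0.05435189025006907, -0.9985120874135154, 0.004413990864132045], [-0.9767625967549309, -0.05408477438091464, -0.20738772085330814], [0.20731787575317417, 0.006960493464528803, -0.9782488691145633]] [ -20.15434579  493.66315213 1228.01990503]
```

View pics/scene0.png

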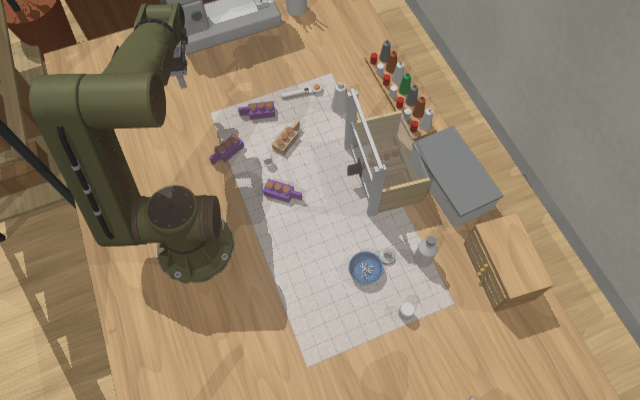

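View pics/top0.png

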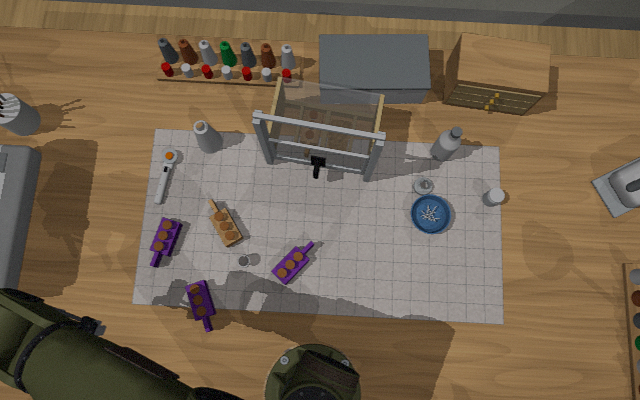

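Overview: cabinet at top (255–385, 80–180), the loose wooden case at about (225,225) with its tab towards the upper left, spool at (243,260). Purple decoys lie nearby.

Run:
```python
import cv2,numpy as np
t=cv2.imread("pics/top0.png");s=cv2.imread("pics/scene0.png")
r=lambda i,x,y,w,h,k:cv2.resize(i[y:y+h,x:x+w],None,fx=k,fy=k,interpolation=cv2.INTER_CUBIC)
cv2.imwrite("pics/c1.png",r(t,245,75,150,112,5))
a=r(t,195,190,80,85,7)
cv2.imwrite("pics/c2.png",a)
```

```text
(no output)
```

View pics/c1.png

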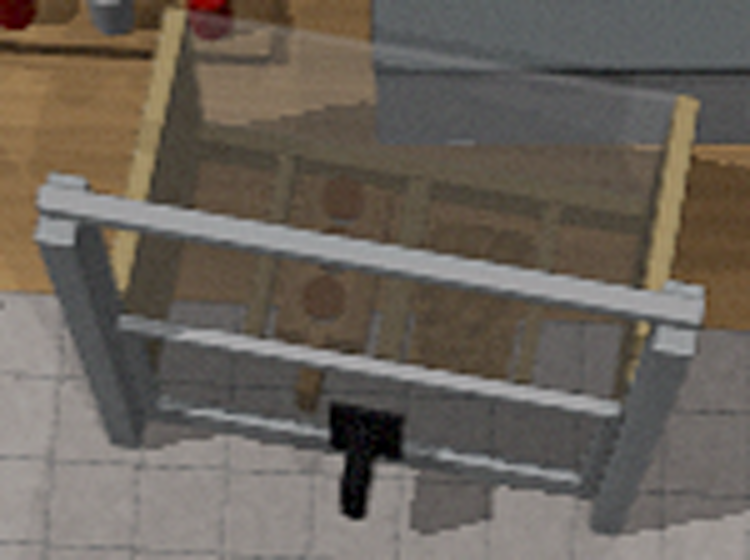

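View pics/c2.png

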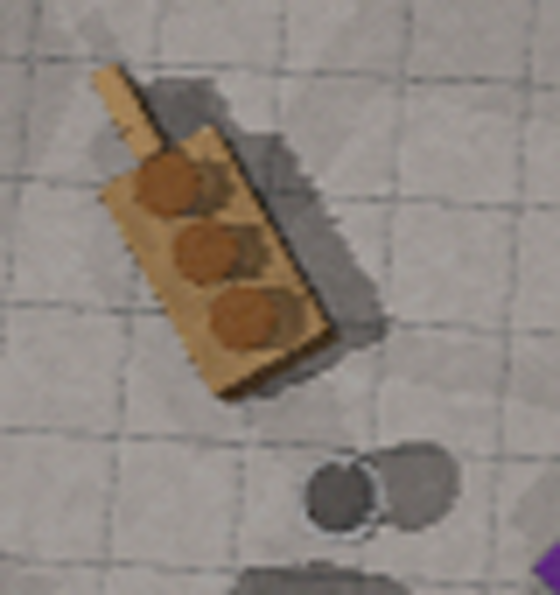

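Crops: the stored case is in the left bay, so the right bay with its cork liner is empty. Guide feet are at crop (112,447) and (592,530). The case's block-top corners are at (100,195), (208,125), (333,325) and (222,392), with the tab end at about (103,67).

```bash
cat > h.py <<'E'
import numpy as np,cv2,pickle
from scipy.optimize import least_squares
from scipy.spatial.transform import Rotation as Ro
def proj(f,X):
    p=(np.asarray(X,float)@f["R"].T+f["t"])@f["mtx"].T
    return p[:,:2]/p[:,2:]
def w(p,L):
    c,s=np.cos(p[2]),np.sin(p[2]); L=np.asarray(L,float)
    return np.c_[p[0]+c*L[:,0]-s*L[:,1],p[1]+s*L[:,0]+c*L[:,1],L[:,2]]
def fit(f,L,px,p0):
    r=least_squares(lambda p:(proj(f,w(p,L))-px).ravel(),p0,x_scale=[10,10,.1]); return r.x,r.fun.reshape(-1,2)
def rot(b,tilt=0):  # b: bearing of tool y (deg); tilt: forward, deg
    return Ro.from_euler('z',b,degrees=True).as_matrix()@np.array([[0,1,0],[1,0,0],[0,0,-1]]).T@Ro.from_euler('y',-tilt,degrees=True).as_matrix()
def delta(Rc,pc,Rt,pt):
    """norm. shift (in tool axes) and turn to go from current to target"""
    return np.round(Rc.T@(np.array(pt)-pc)/200,3),np.round(Ro.from_matrix(Rc.T@Rt).as_rotvec()/np.pi,4)
E
python3 - <<'E'
from h import *
d=pickle.load(open("f0.pkl","rb"));f=d["top"]
cp=lambda a,o,k:(np.array(a,float)+.5)/k-.5+o
L=[(-22,148,0),(-22,-148,0),(-22,148,318),(-22,130,318),(-22,-130,318),(-22,-148,318),(-10,128,156),(-10,-128,156)]
px=cp([(112,447),(592,530),(37,241),(73,246),(655,350),(692,354),(118,328),(620,415)],(245,75),5)
p,r=fit(f,L,px,[550,0,0]);print("cab",p[:2],np.degrees(p[2]));print(r.round(1).tolist())
print("grip tip px (crop)",((proj(f,w(p,[(-54,0,87.5),(-54,0,32.5)]))-(245,75)+.5)*5-.5))
L=[(-47.5,-26,34),(-47.5,26,34),(47.5,26,34),(47.5,-26,34),(-85.5,-6,45),(-85.5,6,45)]
px=cp([(100,195),(208,125),(333,325),(222,392),(92,72),(115,63)],(195,190),7)
q,r=fit(f,L,px,[500,200,-2.6]);print("case",q[:2],np.degrees(q[2]));print(r.round(1).tolist())
# approx others on plane z=0
def ray(u,v,z=0):
    R,t,K=f["R"],f["t"],f["mtx"];c=-R.T@t;dd=R.T@np.linalg.inv(K)@[u,v,1];return (c+dd*(z-c[2])/dd[2]).round()[:2]
print("spool",ray(243,260,45),"cone",ray(200,125,140),"purple",ray(293,262,34),ray(165,242,34),"cutter",ray(165,178,20))
print(rot(90,0),rot(90,45)[:,2])
pickle.dump((p,q),open("pose.pkl","wb"))
E
```

```text
cab [614.98112421  18.62150237] -7.187644664281801
[[-0.8, -0.8], [5.1, 0.6], [-1.2, -1.1], [-0.5, -0.7], [-0.6, -1.3], [0.1, -0.7], [0.1, 2.3], [-1.2, 2.2]]
grip tip px (crop) [[350.48238389 500.55762943]
 [351.16821624 526.80261688]]
case [417.67085259 260.06889538] -144.60781426884193
[[-0.3, -0.6], [0.8, -0.6], [0.5, -0.0], [-0.4, 0.7], [-0.6, 0.8], [-0.0, -0.2]]
spool [329. 203.] cone [664. 330.] purple [332.  71.] [366. 419.] cutter [547. 445.]
[[-1.00000000e+00  2.22044605e-16  0.00000000e+00]
 [ 2.22044605e-16  1.00000000e+00  0.00000000e+00]
 [ 0.00000000e+00  0.00000000e+00 -1.00000000e+00]] [ 7.07106781e-01 -1.57009246e-16 -7.07106781e-01]
```

Run:
```python
from h import *
d=pickle.load(open("f0.pkl","rb"));f=d["top"]
cp=lambda a,o,k:(np.array(a,float)+.5)/k-.5+o
L=[(-22,148,0),(-22,-130,0),(-22,148,318),(-22,130,318),(-22,-130,318),(-22,-148,318),(-10,128,156),(-10,-128,156),(-54,0,32.5)]
px=cp([(112,447),(592,530),(37,241),(73,246),(655,350),(692,354),(118,328),(620,415),(355,518)],(245,75),5)
p,r=fit(f,L,px,[550,0,0]);print("cab",p[:2],np.degrees(p[2]));print(r.round(1).tolist())
_,q=pickle.load(open("pose.pkl","rb"));pickle.dump((p,q),open("pose.pkl","wb"))
s=d["scene"];i=s["img"].copy()
for j,(a,b,c) in enumerate([(-22,148,0),(-22,-148,0),(-22,148,318),(-22,-148,318),(-54,0,32.5),(-54,0,87.5),(-10,128,156),(-10,-128,156)]):
    u=proj(s,w(p,[(a,b,c)]))[0]; cv2.circle(i,tuple(int(round(v*16)) for v in u),12,(0,0,255),-1,shift=4)
cv2.imwrite("pics/c3.png",cv2.resize(i[80:225,325:445],None,fx=4,fy=4,interpolation=cv2.INTER_CUBIC))
from rig import bot
o=bot.get_obs()
g=w(p,[(-38,0,60)])[0]; R=rot(90+np.degrees(p[2]),35)
tcp=g+R[:,2]*11
print("grip TCP",tcp,R.tolist())
pre=tcp-R[:,2]*120
print("pre",pre,delta(o["tcp_rot"],o["ee_pos"],R,pre))
```

```text
cab [615.21254216  17.00890564] -7.161401877969973
[[-0.2, -0.8], [-0.6, -0.6], [-0.5, -1.2], [0.3, -0.8], [0.1, -1.4], [0.8, -0.8], [0.7, 2.2], [-0.6, 2.1], [-0.2, 1.7]]
grip TCP [583.76910468  20.959617    50.98932751] [[-0.8127617644131001, 0.12466485290509066, 0.5691019142106768], [0.10211946910819149, 0.9921989087124375, -0.07150482206752926], [-0.573576436351046, 0.0, -0.8191520442889919]]
pre [515.47687498  29.54019565 149.28757283] (array([-2.423, -1.858,  0.32 ]), array([-0.0168, -0.194 , -0.0523]))
```

View pics/c3.png

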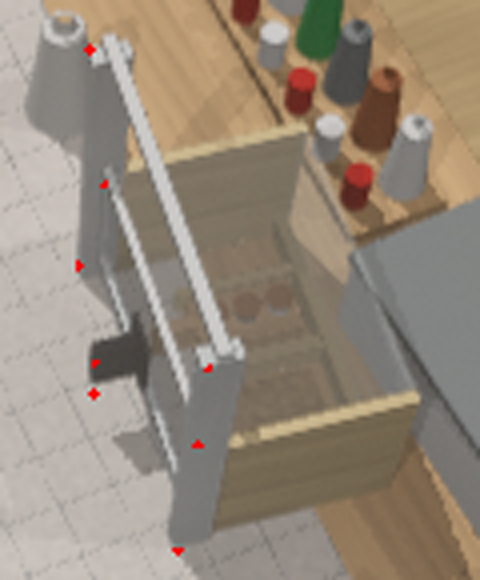

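Run:
```python
from h import *
d=pickle.load(open("f0.pkl","rb"))
cp=lambda a,o,k:(np.array(a,float)+.5)/k-.5+o
G=[(-22,148,0),(-22,-130,0),(-22,148,318),(-22,130,318),(-22,-130,318),(-22,-148,318)]
gp=cp([(112,447),(592,530),(37,241),(73,246),(655,350),(692,354)],(245,75),5)
S=[(-10,128,156),(-10,-128,156),(-54,0,32.5)]; sp=cp([(118,328),(620,415),(355,518)],(245,75),5)
G2=[(-22,148,318),(-22,-148,318),(-22,-148,0)]; gp2=cp([(93,45),(200,362),(172,546)],(325,80),4)
S2=[(-10,128,156),(-54,7,87.5),(-54,-7,32.5)]; sp2=cp([(110,178),(92,343),(95,382)],(325,80),4)
t,s=d["top"],d["scene"]
def res(v):
    h=np.array([0,0,v[3]])
    return np.r_[proj(t,w(v,G))-gp,proj(t,w(v,S+h))-sp,proj(s,w(v,G2))-gp2,proj(s,w(v,S2+h))-sp2].ravel()
for fixed in (0,1):
    r=least_squares((lambda v:res(np.r_[v[:3],0])) if fixed else res,[615,17,-.12,5],x_scale=[10,10,.1,10])
    print(r.x,np.degrees(r.x[2]),r.cost);print(r.fun.reshape(-1,2).round(1).tolist())
```

```text
[ 6.13819538e+02  1.73594223e+01 -1.31623827e-01  2.04782562e+01] -7.541489767223345 10.790972717198718
[[-0.4, -0.7], [-0.9, 0.2], [-0.7, -1.0], [0.1, -0.6], [-0.2, -0.5], [0.5, 0.2], [-0.3, -0.3], [0.0, 0.6], [-0.5, 0.3], [-1.0, 0.8], [1.0, 1.6], [0.6, 1.3], [-1.4, -2.1], [-0.1, 0.2], [-0.2, 1.9]]
[ 6.15762278e+02  1.85239155e+01 -1.34030837e-01  5.00000000e+00] -7.679401270250202 29.588882699178924
[[-0.7, -1.5], [-1.3, -0.4], [-1.1, -2.0], [-0.4, -1.6], [-0.7, -1.2], [-0.0, -0.5], [0.2, 1.6], [-1.3, 2.3], [-0.9, 1.5], [-0.4, 0.3], [1.4, 1.1], [0.9, 0.8], [-1.1, 0.9], [0.1, 2.7], [-0.1, 4.2]]
```

```bash
cat >> h.py <<'E'
from scipy.linalg import logm,expm
CAB=np.array([613.8,17.4,np.radians(-7.5)])
CB=-7.5
def T(R,p): M=np.eye(4);M[:3,:3]=R;M[:3,3]=p;return M
def go(Rt,pt,n=None,vmax=50,frm=None):
    from rig import bot
    if frm is None: o=bot.get_obs();Rc,pc=o["tcp_rot"],o["ee_pos"]
    else: Rc,pc=frm
    Rc=Ro.from_matrix(Rc).as_matrix()
    A=T(Rc,pc);D=np.linalg.inv(A)@T(Rt,pt)
    ang=np.degrees(Ro.from_matrix(D[:3,:3]).magnitude())
    n=n or int(max(1,np.ceil(np.linalg.norm(D[:3,3])/vmax),np.ceil(ang/9.5)))
    S=np.real(expm(np.real(logm(D))/n))
    m=A@np.real(expm(np.real(logm(D))/2))
    print("n",n,"row",np.r_[S[:3,3]/200,Ro.from_matrix(S[:3,:3]).as_rotvec()/np.pi].round(4).tolist(),"from",np.round(pc,1),"mid",m[:3,3].round(),"to",np.round(pt,1))
    return Rt,pt
E
python3 - <<'E'
from h import *
g=w(CAB,[(-38,0,80)])[0]; R=rot(90+CB,35); tcp=g+R[:,2]*11
print(g)
a=go(R,tcp-R[:,2]*100)
go(R,tcp,frm=a)
E
```

```text
[576.12509527  22.3599953   80.        ]
n 13 row [-0.1685, -0.1565, 0.0719, -0.0012, -0.0149, -0.0039] from [159.7 526.1 212.9] mid [328. 271. 147.] to [525.5  29.  152.9]
n 2 row [0.0, -0.0, 0.25, 0.0, 0.0, -0.0] from [525.5  29.  152.9] mid [554.  25. 112.] to [582.4  21.5  71. ]
```

Emit:
{"name": "move_arm", "arguments": {"targets": [-0.1685,-0.1565,0.0719,-0.0012,-0.0149,-0.0039,-1,-0.1685,-0.1565,0.0719,-0.0012,-0.0149,-0.0039,-1,-0.1685,-0.1565,0.0719,-0.0012,-0.0149,-0.0039,-1,-0.1685,-0.1565,0.0719,-0.0012,-0.0149,-0.0039,-1,-0.1685,-0.1565,0.0719,-0.0012,-0.0149,-0.0039,-1]}}

```text
clock: 0.72
ee_pos: [286.4, 328.0, 156.4]
tcp_rot: [[-0.946, 0.229, 0.23], [0.225, 0.973, -0.043], [-0.234, 0.011, -0.972]]
force: [1.3, 1.1, -0.6]
opening: 94.0
gripper_force: 0.0
```

Emit:
{"name": "move_arm", "arguments": {"targets": [-0.1685,-0.1565,0.0719,-0.0012,-0.0149,-0.0039,-1,-0.1685,-0.1565,0.0719,-0.0012,-0.0149,-0.0039,-1,-0.1685,-0.1565,0.0719,-0.0012,-0.0149,-0.0039,-1,-0.1685,-0.1565,0.0719,-0.0012,-0.0149,-0.0039,-1,-0.1685,-0.1565,0.0719,-0.0012,-0.0149,-0.0039,-1]}}

```text
clock: 1.35
ee_pos: [433.0, 137.7, 141.3]
tcp_rot: [[-0.878, 0.167, 0.448], [0.152, 0.986, -0.069], [-0.454, 0.008, -0.891]]
force: [1.0, -0.1, 0.6]
opening: 94.1
gripper_force: 0.0
```

Emit:
{"name": "move_arm", "arguments": {"targets": [-0.1685,-0.1565,0.0719,-0.0012,-0.0149,-0.0039,-1,-0.1685,-0.1565,0.0719,-0.0012,-0.0149,-0.0039,-1,-0.1685,-0.1565,0.0719,-0.0012,-0.0149,-0.0039,-1,0,0,0,0,0,0,-1]}}

```text
clock: 1.85
ee_pos: [526.3, 27.2, 153.0]
tcp_rot: [[-0.812, 0.134, 0.568], [0.109, 0.991, -0.078], [-0.573, -0.001, -0.82]]
force: [0.2, 0.5, -0.2]
opening: 94.1
gripper_force: 0.0
```

Run:
```python
from h import *
from rig import bot
f=bot.grab_frame("wrist");i=f["img"].copy()
o=bot.get_obs();print(o["clock"],o["ee_pos"],o["joints"].round(1) if hasattr(o["joints"],"round") else o["joints"])
for h in (0,20):
  for L in [(-54,7,87.5),(-54,-7,87.5),(-54,7,32.5),(-54,-7,32.5)]:
    u=proj(f,w(CAB,[np.array(L)+(0,0,h)]))[0]; cv2.circle(i,tuple(int(round(v)) for v in u),3,(0,0,255) if h else (255,0,0),-1)
for L in [(-22,130,0),(-22,-130,0),(-22,148,0),(-22,-148,0)]:
    u=proj(f,w(CAB,[L]))[0]; cv2.circle(i,tuple(int(round(v)) for v in u),3,(0,255,0),-1)
cv2.imwrite("pics/w1.png",i); pickle.dump(f,open("w1.pkl","wb"))
```

```text
1.9 [525.43045237  28.43427136 152.77631402] [  1.8   3.2 119.5 -13.8  23.4 -69.5]
```

View pics/w1.png

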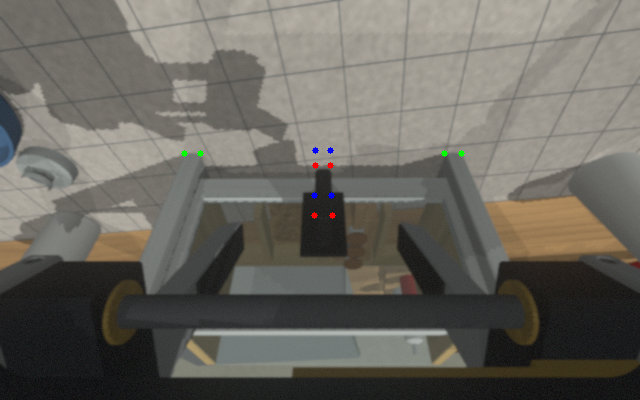

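The wrist view shows the fin tip at (324,170) and the guide feet around row 159, about 5 px from prediction. So the cabinet is ~3 mm further out and the sash starts about 20 mm up.

```bash
sed -i 's/613.8,17.4/616.5,17.2/' h.py
python3 - <<'E'
from h import *
g=w(CAB,[(-38,0,80)])[0]; R=rot(90+CB,35); tcp=g+R[:,2]*11
a=go(R,tcp,n=3)
go(R,tcp+[0,0,133],frm=a)
E
```

```text
n 3 row [-0.0041, 0.0015, 0.1691, -0.0002, -0.0002, -0.0001] from [525.4  28.4 152.8] mid [555.  25. 112.] to [585.1  21.3  71. ]
n 3 row [-0.1271, 0.0, -0.1816, 0.0, 0.0, -0.0] from [585.1  21.3  71. ] mid [585.  21. 137.] to [585.1  21.3 204. ]
```

Emit:
{"name": "move_arm", "arguments": {"targets": [-0.004,0.0015,0.169,0,0,0,-1,-0.004,0.0015,0.169,0,0,0,-1,-0.004,0.0015,0.169,0,0,0,-1,0,0,0,0,0,0,1,0,0,0,0,0,0,1]}}

```text
clock: 2.52
ee_pos: [584.7, 23.1, 72.2]
tcp_rot: [[-0.813, 0.13, 0.568], [0.106, 0.992, -0.075], [-0.573, -0.001, -0.82]]
force: [-0.2, 0.2, -0.9]
opening: 77.1
gripper_force: 0.0
```

Emit:
{"name": "move_arm", "arguments": {"targets": [0,0,0,0,0,0,1,0,0,0,0,0,0,1,0,0,0,0,0,0,1]}}

```text
clock: 2.9
ee_pos: [585.3, 22.4, 72.0]
tcp_rot: [[-0.812, 0.13, 0.568], [0.106, 0.991, -0.076], [-0.573, -0.001, -0.819]]
force: [0.2, -0.6, -0.2]
opening: 47.6
gripper_force: 0.0
```

Emit:
{"name": "move_arm", "arguments": {"targets": [0,0,0,0,0,0,1,0,0,0,0,0,0,1,0,0,0,0,0,0,1,0,0,0,0,0,0,1,0,0,0,0,0,0,1]}}

```text
clock: 3.52
ee_pos: [585.1, 21.6, 71.4]
tcp_rot: [[-0.813, 0.131, 0.567], [0.107, 0.991, -0.076], [-0.572, -0.002, -0.82]]
force: [-1.6, -8.7, 0.7]
opening: 13.8
gripper_force: 30.0
```

Emit:
{"name": "move_arm", "arguments": {"targets": [-0.076,0,-0.109,0,0,0,1,-0.076,0,-0.109,0,0,0,1,-0.076,0,-0.109,0,0,0,1,-0.076,0,-0.109,0,0,0,1,-0.076,0,-0.109,0,0,0,1]}}

```text
clock: 4.15
ee_pos: [584.7, 21.7, 203.6]
tcp_rot: [[-0.814, 0.131, 0.565], [0.107, 0.991, -0.076], [-0.571, -0.002, -0.821]]
force: [18.7, -10.4, -39.7]
opening: 13.7
gripper_force: 30.0
```

Emit:
{"name": "move_arm", "arguments": {"targets": [0,0,0,0,0,0,1,0,0,0,0,0,0,1]}}

```text
clock: 4.4
ee_pos: [584.9, 21.6, 204.6]
tcp_rot: [[-0.813, 0.131, 0.567], [0.107, 0.991, -0.077], [-0.573, -0.002, -0.82]]
force: [-6.0, -9.5, 4.9]
opening: 13.9
gripper_force: 30.0
```

Run:
```python
from h import *
from rig import bot
d={n:bot.grab_frame(n) for n in("scene","top")};pickle.dump(d,open("f1.pkl","wb"))
a=cv2.resize(d["scene"]["img"][70:230,320:450],None,fx=3,fy=3,interpolation=cv2.INTER_CUBIC)
b=cv2.resize(d["top"]["img"][75:235,245:395],None,fx=2.7,fy=3,interpolation=cv2.INTER_CUBIC)
cv2.imwrite("pics/l1.png",np.hstack([a,b]));print(bot.get_obs()["ee_pos"])
```

```text
[584.9502279   21.6361284  204.60098769]
```

View pics/l1.png

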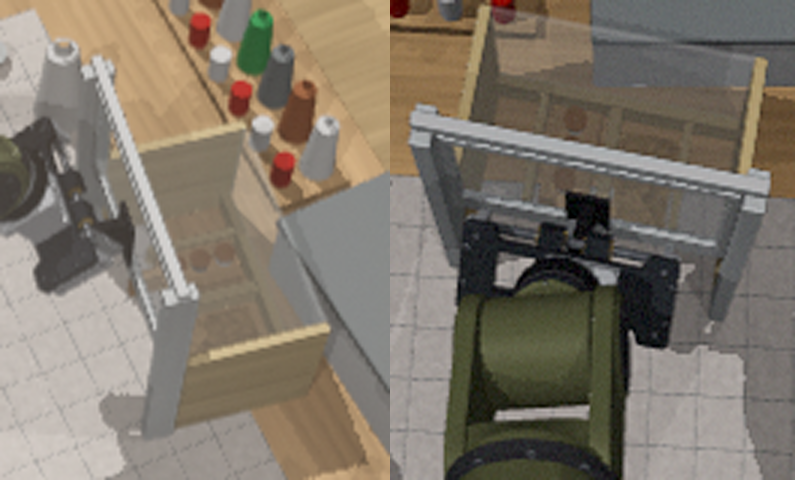

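Run:
```python
from h import *
f=pickle.load(open("f1.pkl","rb"))["top"]
for h in (100,120,135,150,155):
    q=proj(f,w(CAB,[(-10,128,2+h),(-10,-128,2+h),(-10,128,12+h)]));print(h,((q-(245,75))*(2.7,3)+(390,0)).round().tolist())
```

```text
100 [[460.0, 220.0], [716.0, 272.0], [459.0, 217.0]]
120 [[458.0, 213.0], [718.0, 265.0], [457.0, 209.0]]
135 [[457.0, 207.0], [720.0, 260.0], [455.0, 203.0]]
150 [[455.0, 202.0], [721.0, 255.0], [454.0, 198.0]]
155 [[454.0, 200.0], [722.0, 253.0], [453.0, 196.0]]
```

Emit:
{"name": "move_arm", "arguments": {"targets": [-0.0115,0,-0.0164,0,0,0,1,-0.0057,0,-0.0082,0,0,0,1,0,0,0,0,0,0,1,0,0,0,0,0,0,1]}}

```text
clock: 5.0
ee_pos: [584.2, 21.7, 206.6]
tcp_rot: [[-0.816, 0.131, 0.563], [0.107, 0.991, -0.076], [-0.568, -0.002, -0.823]]
force: [21.9, -8.0, -28.5]
opening: 14.0
gripper_force: 30.0
```

Run:
```python
from h import *
from rig import bot
_,q=pickle.load(open("pose.pkl","rb"))
R=bot.get_obs()["tcp_rot"];p=bot.get_obs()["ee_pos"]
a=(rot(90+CB,35),p+np.array([0,0,1])-rot(90+CB,35)[:,2]*110)
c=w(q,[(-3,0,0)])[0];print(c)
b=np.degrees(q[2])+90;print(b)
m=go(rot(60,0),[470,110,190],frm=a)
m2=go(rot(5,0),[440,200,190],frm=m)
h=go(rot(b,0),[c[0],c[1],150],frm=m2)
go(rot(b,0),[c[0],c[1],12],frm=h)
```

```text
[420.11647297 261.80640537   0.        ]
-54.607814268841935
n 5 row [0.1086, 0.0584, 0.0767, 0.0076, 0.0384, 0.0242] from [521.6  29.9 297.7] mid [500.  65. 238.] to [470 110 190]
n 6 row [0.0778, 0.0262, 0.0, 0.0, 0.0, 0.0509] from [470 110 190] mid [444. 151. 190.] to [440 200 190]
n 7 row [0.038, -0.0301, 0.0286, -0.0, 0.0, 0.0473] from [440 200 190] mid [422. 228. 170.] to [420.1 261.8 150. ]
n 3 row [-0.0, 0.0, 0.23, 0.0, 0.0, 0.0] from [420.1 261.8 150. ] mid [420. 262.  81.] to [420.1 261.8  12. ]
```

Emit:
{"name": "move_arm", "arguments": {"targets": [0,0,0,0,0,0,-1,0,0,0,0,0,0,-1,0,0,0,0,0,0,-1,0,0,-0.1,0,0,0,-1,0,0,-0.15,0,0,0,-1]}}

```text
clock: 5.62
ee_pos: [556.3, 26.3, 251.4]
tcp_rot: [[-0.813, 0.13, 0.567], [0.106, 0.991, -0.076], [-0.572, -0.001, -0.82]]
force: [-0.2, -0.7, -0.2]
opening: 60.3
gripper_force: 0.0
```

Emit:
{"name": "move_arm", "arguments": {"targets": [0,0,-0.2,0,0,0,-1,0,0,-0.1,0,0,0,-1]}}

```text
clock: 5.88
ee_pos: [522.1, 31.0, 302.8]
tcp_rot: [[-0.811, 0.13, 0.57], [0.106, 0.992, -0.075], [-0.575, -0.001, -0.818]]
force: [0.7, -0.2, -0.9]
opening: 80.3
gripper_force: 0.0
```

Emit:
{"name": "move_arm", "arguments": {"targets": [0.1086,0.0584,0.0767,0.0076,0.0384,0.0242,-1,0.1086,0.0584,0.0767,0.0076,0.0384,0.0242,-1,0.1086,0.0584,0.0767,0.0076,0.0384,0.0242,-1,0.1086,0.0584,0.0767,0.0076,0.0384,0.0242,-1,0.1086,0.0584,0.0767,0.0076,0.0384,0.0242,-1]}}

```text
clock: 6.5
ee_pos: [470.5, 111.6, 192.6]
tcp_rot: [[-0.865, 0.501, -0.004], [0.501, 0.865, 0.001], [0.004, -0.002, -1.0]]
force: [0.2, -0.8, -0.6]
opening: 94.1
gripper_force: 0.0
```

Emit:
{"name": "move_arm", "arguments": {"targets": [0.0778,0.0262,0,0,0,0.0509,-1,0.0778,0.0262,0,0,0,0.0509,-1,0.0778,0.0262,0,0,0,0.0509,-1,0.0778,0.0262,0,0,0,0.0509,-1,0.0778,0.0262,0,0,0,0.0509,-1]}}

```text
clock: 7.12
ee_pos: [439.4, 185.0, 193.2]
tcp_rot: [[-0.241, 0.971, -0.001], [0.971, 0.241, -0.0], [-0.0, -0.001, -1.0]]
force: [-0.5, 0.5, -0.4]
opening: 94.1
gripper_force: 0.0
```

Emit:
{"name": "move_arm", "arguments": {"targets": [0.0778,0.0262,0,0,0,0.0509,-1,0.038,-0.0301,0.0286,0,0,0.0473,-1,0.038,-0.0301,0.0286,0,0,0.0473,-1,0.038,-0.0301,0.0286,0,0,0.0473,-1,0.038,-0.0301,0.0286,0,0,0.0473,-1]}}

```text
clock: 7.75
ee_pos: [421.1, 234.1, 170.1]
tcp_rot: [[0.489, 0.872, -0.001], [0.872, -0.489, -0.0], [-0.0, -0.001, -1.0]]
force: [-0.3, -0.6, 0.2]
opening: 94.0
gripper_force: 0.0
```

Emit:
{"name": "move_arm", "arguments": {"targets": [0.038,-0.0301,0.0286,0,0,0.0473,-1,0.038,-0.0301,0.0286,0,0,0.0473,-1,0.038,-0.0301,0.0286,0,0,0.0473,-1,0,0,0,0,0,0,-1]}}

```text
clock: 8.25
ee_pos: [420.6, 262.8, 152.7]
tcp_rot: [[0.813, 0.582, -0.002], [0.582, -0.813, -0.001], [-0.002, -0.0, -1.0]]
force: [1.4, 0.1, -0.6]
opening: 94.3
gripper_force: 0.0
```

Run:
```python
from h import *
from rig import bot
f=bot.grab_frame("wrist");i=f["img"].copy()
_,q=pickle.load(open("pose.pkl","rb"))
L=[(-47.5,-26,34),(-47.5,26,34),(47.5,26,34),(47.5,-26,34),(-85.5,-6,45),(-85.5,6,45)]
for u in proj(f,w(q,L)): cv2.circle(i,tuple(int(round(v)) for v in u),3,(0,0,255),-1)
cv2.imwrite("pics/w2.png",i)
o=bot.get_obs();print(o["clock"],o["joints"])
b=np.degrees(q[2])+90;c=w(q,[(-3,0,0)])[0]
go(rot(b,0),[c[0],c[1],12],n=4)
```

```text
8.3 [2.77353213e+01 1.38629543e+01 9.98597116e+01 1.03865567e-02
 6.63535627e+01 8.20516445e+01]
n 4 row [-0.001, 0.0004, 0.1762, -0.0, 0.0001, 0.0004] from [420.7 262.6 152.9] mid [420. 262.  82.] to [420.1 261.8  12. ]
```

View pics/w2.png

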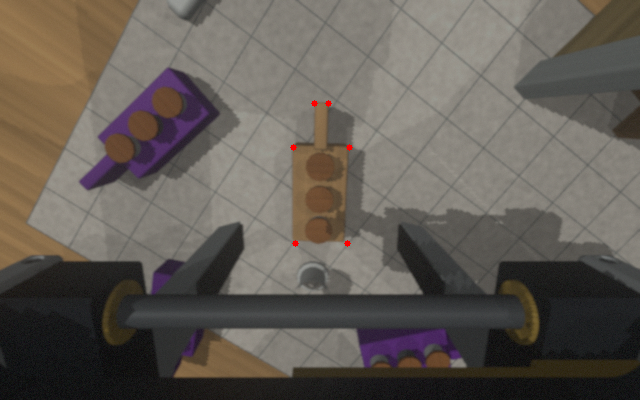

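The projected case corners (red) match the wooden case at (292–350, 145–243) within about 2 px, so I'm descending.

Emit:
{"name": "move_arm", "arguments": {"targets": [-0.001,0,0.176,0,0,0,-1,-0.001,0,0.176,0,0,0,-1,-0.001,0,0.176,0,0,0,-1,-0.001,0,0.176,0,0,0,-1,0,0,0,0,0,0,1]}}

```text
clock: 8.93
ee_pos: [419.6, 261.5, 10.9]
tcp_rot: [[0.813, 0.583, -0.003], [0.583, -0.813, -0.001], [-0.003, -0.001, -1.0]]
force: [0.4, -0.1, 0.2]
opening: 87.2
gripper_force: 0.0
```

Emit:
{"name": "move_arm", "arguments": {"targets": [0,0,0,0,0,0,1,0,0,0,0,0,0,1,0,0,0,0,0,0,1,0,0,0,0,0,0,1,0,0,0,0,0,0,1]}}

```text
clock: 9.55
ee_pos: [420.0, 262.2, 12.5]
tcp_rot: [[0.814, 0.58, -0.001], [0.58, -0.814, -0.0], [-0.001, -0.001, -1.0]]
force: [-3.0, -0.1, 6.1]
opening: 51.9
gripper_force: 29.9
```

Run:
```python
from h import *
from rig import bot
o=bot.get_obs();R,p=o["tcp_rot"],o["ee_pos"];print(p,o["opening"],o["gripper_force"])
b=-54.6
a=(rot(b,0),p+[0,0,60])
go(*a)
# place: case origin at cabinet x=-110,y=-40 ; tcp is case x=-3
c=w(CAB,[(-113,-40,0)])[0];print("place",c)
m=go(rot(10,0),[450,160,72],frm=a)
m=go(rot(90+CB,0),[c[0],c[1],72],frm=m)
go(rot(90+CB,0),[c[0],c[1],p[2]+1.5],frm=m)
```

```text
[419.98577092 262.21159305  12.48246726] 51.883704848775785 29.9155130982399
n 2 row [-0.0001, -0.0001, -0.15, -0.0001, 0.0001, 0.0002] from [420.  262.2  12.5] mid [420. 262.  42.] to [420.  262.2  72.5]
place [499.24568298  -7.70833473   0.        ]
n 7 row [-0.0584, 0.055, 0.0003, 0.0, -0.0, -0.0513] from [420.  262.2  72.5] mid [420. 207.  72.] to [450 160  72]
n 8 row [-0.1055, -0.05, 0.0, 0.0, -0.0, -0.0503] from [450 160  72] mid [447.  68.  72.] to [499.2  -7.7  72. ]
n 2 row [0.0, -0.0, 0.145, 0.0, 0.0, -0.0] from [499.2  -7.7  72. ] mid [499.  -8.  43.] to [499.2  -7.7  14. ]
```

Emit:
{"name": "move_arm", "arguments": {"targets": [0,0,-0.1,0,0,0,1,0,0,-0.1,0,0,0,1,0,0,-0.1,0,0,0,1,-0.0584,0.055,0,0,0,-0.0513,1,-0.0584,0.055,0,0,0,-0.0513,1]}}

```text
clock: 10.18
ee_pos: [415.9, 229.8, 71.9]
tcp_rot: [[0.584, 0.812, -0.002], [0.812, -0.584, -0.001], [-0.002, -0.001, -1.0]]
force: [-0.2, -0.8, -3.3]
opening: 51.7
gripper_force: 29.9
```

Emit:
{"name": "move_arm", "arguments": {"targets": [-0.0584,0.055,0,0,0,-0.0513,1,-0.0584,0.055,0,0,0,-0.0513,1,-0.0584,0.055,0,0,0,-0.0513,1,-0.0584,0.055,0,0,0,-0.0513,1,-0.0584,0.055,0,0,0,-0.0513,1]}}

```text
clock: 10.8
ee_pos: [450.1, 159.3, 71.7]
tcp_rot: [[-0.181, 0.984, -0.002], [0.984, 0.181, -0.001], [-0.0, -0.002, -1.0]]
force: [0.2, 0.1, -3.1]
opening: 52.0
gripper_force: 29.9
```

Emit:
{"name": "move_arm", "arguments": {"targets": [-0.1055,-0.05,0,0,0,-0.0503,1,-0.1055,-0.05,0,0,0,-0.0503,1,-0.1055,-0.05,0,0,0,-0.0503,1,-0.1055,-0.05,0,0,0,-0.0503,1,-0.1055,-0.05,0,0,0,-0.0503,1]}}

```text
clock: 11.42
ee_pos: [455.6, 45.3, 71.9]
tcp_rot: [[-0.826, 0.564, -0.002], [0.564, 0.826, -0.001], [0.001, -0.002, -1.0]]
force: [-0.6, -0.1, -3.3]
opening: 52.2
gripper_force: 29.9
```

Emit:
{"name": "move_arm", "arguments": {"targets": [-0.1055,-0.05,0,0,0,-0.0503,1,-0.1055,-0.05,0,0,0,-0.0503,1,-0.1055,-0.05,0,0,0,-0.0503,1,0,0,0,0,0,0,1]}}

```text
clock: 11.92
ee_pos: [499.9, -8.6, 71.6]
tcp_rot: [[-0.991, 0.13, -0.002], [0.13, 0.991, -0.0], [0.002, -0.001, -1.0]]
force: [-0.5, 0.8, -2.9]
opening: 51.6
gripper_force: 29.9
```

Run:
```python
from h import *
from rig import bot
o=bot.get_obs();print(o["clock"],o["ee_pos"],o["opening"],o["joints"])
c=w(CAB,[(-113,-40,0)])[0]
go(rot(90+CB,0),[c[0],c[1],13.5],n=4)
```

```text
11.925 [499.90673842  -8.60041227  71.63862868] 51.62836999182774 [-5.16405220e+00  2.07772966e+01  1.03122880e+02 -4.46392399e-02
  5.61969818e+01 -8.76542157e+01]
n 4 row [0.0009, 0.001, 0.0727, -0.0001, -0.0001, 0.0] from [499.9  -8.6  71.6] mid [500.  -8.  43.] to [499.2  -7.7  13.5]
```

Emit:
{"name": "move_arm", "arguments": {"targets": [0.001,0.001,0.0727,0,0,0,1,0.001,0.001,0.0727,0,0,0,1,0.001,0.001,0.0727,0,0,0,1,0.001,0.001,0.0727,0,0,0,1,0,0,0,0,0,0,1]}}

```text
clock: 12.55
ee_pos: [498.4, -6.8, 12.7]
tcp_rot: [[-0.992, 0.13, -0.003], [0.13, 0.992, -0.0], [0.003, -0.001, -1.0]]
force: [0.4, 0.1, -2.6]
opening: 52.3
gripper_force: 29.9
```

Emit:
{"name": "move_arm", "arguments": {"targets": [0,0,0,0,0,0,-1,0,0,0,0,0,0,-1,0,0,0,0,0,0,-1,0,0,-0.1,0,0,0,-1,0,0,-0.2,0,0,0,-1]}}

```text
clock: 13.18
ee_pos: [498.1, -6.9, 73.7]
tcp_rot: [[-0.992, 0.13, -0.004], [0.13, 0.992, -0.0], [0.004, -0.001, -1.0]]
force: [0.6, 0.7, 0.1]
opening: 93.3
gripper_force: 0.0
```

Emit:
{"name": "move_arm", "arguments": {"targets": [0.25,0,-0.2,0,0,0,-1,0.25,0,-0.2,0,0,0,-1,0,0,0,0,0,0,-1]}}

```text
clock: 13.55
ee_pos: [401.8, 6.0, 155.3]
tcp_rot: [[-0.992, 0.13, 0.006], [0.13, 0.992, -0.001], [-0.006, -0.0, -1.0]]
force: [-0.3, -0.2, 0.7]
opening: 94.3
gripper_force: 0.0
```

Run:
```python
from h import *
from rig import bot
f=bot.grab_frame("wrist");i=f["img"].copy();pickle.dump(f,open("w3.pkl","wb"))
o=bot.get_obs();print(o["clock"],o["ee_pos"],o["opening"])
q=np.r_[w(CAB,[(-110,-40,0)])[0][:2],CAB[2]]
L=[(-47.5,-26,34),(-47.5,26,34),(47.5,26,34),(47.5,-26,34),(-85.5,-6,45),(-85.5,6,45)]
for u in proj(f,w(q,L)): cv2.circle(i,tuple(int(round(v)) for v in u),2,(0,0,255),-1)
B=[(-22,130,0),(-22,-130,0),(50,-7,30),(50,-73,30),(-10,128,157),(-10,-128,157)]
for u in proj(f,w(CAB,B)): cv2.circle(i,tuple(int(round(v)) for v in u),2,(0,255,0),-1)
cv2.imwrite("pics/w3.png",i)
```

```text
13.6 [402.49773112   5.8537815  153.64769403] 93.9254531125386
```

View pics/w3.png

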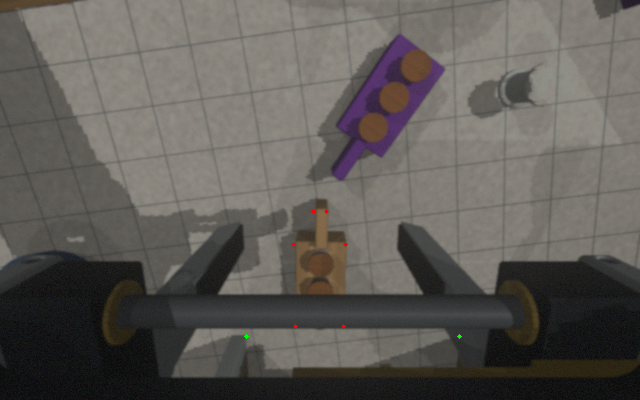

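Wrist view: the case stands where planned, with its tab end near (321,205) and the block end edge at row 244. A purple decoy's tab is close by at (340,178), so I'll use a 30° tilt, come straight down on the tab and drag forward.

Run:
```python
from h import *
R=rot(90+CB,30)
g=w(CAB,[(-110-74,-40,28)])[0]; t=g+R[:,2]*11
a=go(R,t+[0,0,90])
go(R,t,frm=a)
e=w(CAB,[(-35,-40,28)])[0]+R[:,2]*11
go(R,e,frm=(R,t))
```

```text
n 4 row [-0.0286, -0.001, 0.064, -0.0, -0.0414, 0.0001] from [402.5   5.9 153.6] mid [415.   4. 129.] to [434.3   0.8 108.5]
n 2 row [0.1125, -0.0, 0.1949, -0.0, -0.0, -0.0] from [434.3   0.8 108.5] mid [434.   1.  63.] to [434.3   0.8  18.5]
n 3 row [-0.2151, -0.0, 0.1242, -0.0, -0.0, -0.0] from [434.3   0.8  18.5] mid [508.  -9.  18.] to [582.  -18.6  18.5]
```

Emit:
{"name": "move_arm", "arguments": {"targets": [-0.0286,-0.001,0.064,0,-0.0414,0,-1,-0.0286,-0.001,0.064,0,-0.0414,0,-1,-0.0286,-0.001,0.064,0,-0.0414,0,-1,-0.0286,-0.001,0.064,0,-0.0414,0,-1,0,0,0,0,0,0,-1]}}

```text
clock: 14.22
ee_pos: [432.8, 0.9, 104.6]
tcp_rot: [[-0.864, 0.13, 0.487], [0.113, 0.992, -0.065], [-0.492, -0.001, -0.871]]
force: [0.6, 0.5, 0.1]
opening: 94.1
gripper_force: 0.0
```

Emit:
{"name": "move_arm", "arguments": {"targets": [0.0563,0,0.0975,0,0,0,-1,0.0563,0,0.0975,0,0,0,-1,0.0563,0,0.0975,0,0,0,-1,0.0563,0,0.0975,0,0,0,-1,0,0,0,0,0,0,1]}}

```text
clock: 14.85
ee_pos: [433.2, 0.3, 15.2]
tcp_rot: [[-0.864, 0.131, 0.487], [0.113, 0.991, -0.066], [-0.491, -0.002, -0.871]]
force: [-0.5, 0.1, 1.0]
opening: 87.2
gripper_force: 0.0
```

Emit:
{"name": "move_arm", "arguments": {"targets": [0,0,0,0,0,0,1,0,0,0,0,0,0,1,0,0,0,0,0,0,1,0,0,0,0,0,0,1,0,0,0,0,0,0,1]}}

```text
clock: 15.48
ee_pos: [433.5, 0.8, 16.8]
tcp_rot: [[-0.861, 0.13, 0.492], [0.113, 0.992, -0.065], [-0.496, -0.001, -0.868]]
force: [-0.7, 0.4, 0.5]
opening: 37.5
gripper_force: 0.0
```

Emit:
{"name": "move_arm", "arguments": {"targets": [0,0,0,0,0,0,1,0,0,0,0,0,0,1,0,0,0,0,0,0,1,0,0,0,0,0,0,1]}}

```text
clock: 15.98
ee_pos: [433.4, 0.9, 16.6]
tcp_rot: [[-0.861, 0.13, 0.492], [0.113, 0.992, -0.065], [-0.496, -0.001, -0.868]]
force: [-0.0, 0.1, -0.1]
opening: 11.4
gripper_force: 30.0
```

Run:
```python
from h import *
from rig import bot
o=bot.get_obs();print(o["clock"],o["ee_pos"],o["opening"],o["gripper_force"],o["joints"].round(1))
R=rot(90+CB,30)
e=w(CAB,[(-35,-40,28)])[0]+R[:,2]*11
e[2]=o["ee_pos"][2]+.5
go(R,e,n=8)
```

```text
15.975 [433.39283007   0.87258639  16.63255488] 11.372052814115335 29.998242259025574 [ -3.5  11.4 134.3 -22.8   5.1 -63.8]
n 8 row [-0.0814, 0.0, 0.0464, -0.0, -0.0002, 0.0] from [433.4   0.9  16.6] mid [508.  -9.  17.] to [582.  -18.6  17.1]
```

Emit:
{"name": "move_arm", "arguments": {"targets": [-0.0814,0,0.0464,0,0,0,1,-0.0814,0,0.0464,0,0,0,1,-0.0814,0,0.0464,0,0,0,1,-0.0814,0,0.0464,0,0,0,1]}}

```text
clock: 16.48
ee_pos: [507.8, -9.0, 16.3]
tcp_rot: [[-0.862, 0.13, 0.491], [0.113, 0.992, -0.065], [-0.495, -0.001, -0.869]]
force: [-3.0, -0.6, 1.3]
opening: 11.9
gripper_force: 30.0
```

Run:
```python
from h import *
from rig import bot
o=bot.get_obs();print(o["clock"],o["ee_pos"],o["opening"],o["force"].round(1),o["joints"].round(1))
R=rot(90+CB,30)
e=w(CAB,[(-35,-40,28)])[0]+R[:,2]*11
e[2]=o["ee_pos"][2]
go(R,e,n=5)
f=bot.grab_frame("scene");cv2.imwrite("pics/s4.png",cv2.resize(f["img"][70:250,250:450],None,fx=3.3,fy=3.3,interpolation=cv2.INTER_CUBIC))
```

```text
16.475 [507.82576656  -8.98902374  16.31203526] 11.877996156636243 [-3.  -0.6  1.3] [ -4.3  18.6 123.6 -11.1   8.3 -76.3]
n 5 row [-0.0649, 0.0001, 0.0372, -0.0, -0.0004, 0.0] from [507.8  -9.   16.3] mid [545. -14.  16.] to [582.  -18.6  16.3]
```

View pics/s4.png

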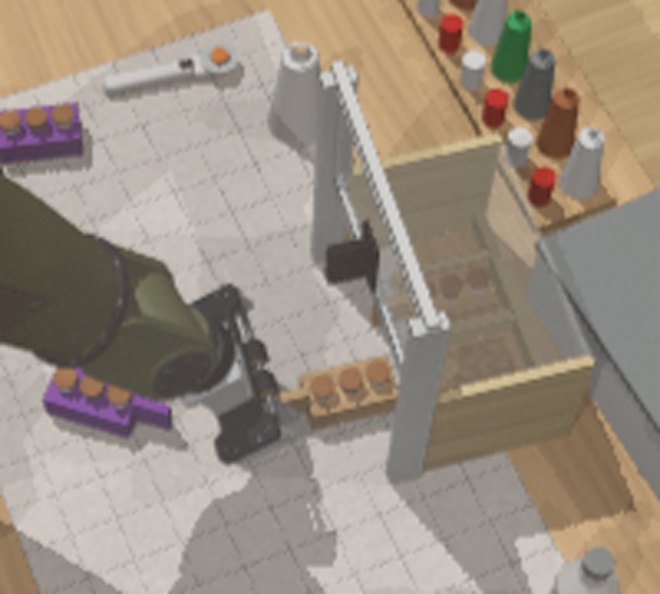

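Scene view: the case (300–400, 370–410) is held by its tab and lined up with the right bay, with the sash fully up. Continuing to drag it in.

Emit:
{"name": "move_arm", "arguments": {"targets": [-0.065,0,0.0372,0,0,0,1,-0.065,0,0.0372,0,0,0,1,-0.065,0,0.0372,0,0,0,1,-0.065,0,0.0372,0,0,0,1,-0.065,0,0.0372,0,0,0,1]}}

```text
clock: 17.15
ee_pos: [581.7, -18.6, 16.3]
tcp_rot: [[-0.862, 0.13, 0.491], [0.113, 0.992, -0.065], [-0.495, -0.001, -0.869]]
force: [-3.1, 0.5, 3.5]
opening: 11.6
gripper_force: 30.0
```

Run:
```python
from h import *
from rig import bot
o=bot.get_obs();print(o["clock"],o["ee_pos"],o["opening"],o["force"].round(1),o["joints"].round(1))
R=rot(90+CB,30);c,s=np.cos(CAB[2]),np.sin(CAB[2])
d=o["ee_pos"]-o["tcp_rot"][:,2]*11-[*CAB[:2],0];print("grasp in cab",c*d[0]+s*d[1],-s*d[0]+c*d[1])
# back off 60mm up-back, then 60 deg tilt with tips ahead
R6=rot(90+CB,60)
e=(R,o["ee_pos"]+R@[40,0,-70]);print(e[1])
# tip point is TCP+8z; tab end now at grasp-11.5
pre=w(CAB,[(-75,-40,0)])[0];pre[2]=24; pre=pre-R6[:,2]*8
a=go(R6,pre,frm=e)
fin=w(CAB,[(14,-40,0)])[0];fin[2]=24;fin=fin-R6[:,2]*8
go(R6,fin,frm=a,n=9)
```

```text
17.15 [581.6530255  -18.63564217  16.29356365] 11.61037548378125 [-3.1  0.5  3.5] [ -4.8  25.4 112.6  -6.2  12.5 -81.6]
grasp in cab -35.31564189630064 -40.07320400178375
[512.6077979   -9.54566551  56.91534191]
n 4 row [0.0074, 0.0001, 0.0421, -0.0, -0.0417, -0.0] from [512.6  -9.5  56.9] mid [519. -10.  41.] to [530.1 -11.8  28. ]
n 9 row [-0.0247, 0.0, 0.0428, -0.0, 0.0, -0.0] from [530.1 -11.8  28. ] mid [574. -18.  28.] to [618.3 -23.4  28. ]
```

```bash
cat > k.py <<'E'
from h import *
V=[0,0,-1]; z35=[.568,-.076,-.819]; z30=[.491,-.065,-.869]
D=[((69.294,17.183,87.147),(159.8,526.3,213.4),V),((27.735,13.863,99.86),(420.7,262.6,152.9),V),((-5.164,20.777,103.12),(499.9,-8.6,71.6),V),
((1.8,3.2,119.5),(525.4,28.4,152.8),z35),((-3.5,11.4,134.3),(433.4,.9,16.6),z30),((-4.3,18.6,123.6),(507.8,-9,16.3),z30),((-4.8,25.4,112.6),(581.7,-18.6,16.3),z30)]
def wrist(v,j):
    a,b,c=np.radians(j);r=v[0]+v[1]*np.sin(b)+v[2]*np.sin(b+c+v[6]);z=v[3]+v[1]*np.cos(b)+v[2]*np.cos(b+c+v[6])
    return np.array([np.cos(a)*r-np.sin(a)*v[4],np.sin(a)*r+np.cos(a)*v[4],z])
r=least_squares(lambda v:np.concatenate([wrist(v,j)+v[5]*np.array(z)-p for j,p,z in D]),[0,400,400,300,36,200,0],x_scale=[50,100,100,100,10,50,.1])
v=r.x
def ik(p,R,x0=(-5,25,112)):
    W=np.array(p)-v[5]*R[:,2]
    s=least_squares(lambda j:wrist(v,j)-W,x0); j=s.x
    a=np.radians(j[0]);t=R[:,2];ang=np.degrees(np.arctan2(t@[np.cos(a),np.sin(a),0],t[2]))
    return j.round(1),round(ang-j[1]-j[2],1),round(float(np.abs(s.fun).max()),1)
if __name__=="__main__":
    print(v.round(2),np.abs(r.fun).max())
    for tilt in (30,35,40,45,50,55,60):
        R=rot(90+CB,tilt); out=[]
        for x in (-75,-47,-10,14):
            t=w(CAB,[(x,-40,0)])[0];t[2]=24;out.append(ik(t-R[:,2]*8,R)[1:])
        print(tilt,out)
E
python3 k.py
```

```text
[6.5000e-01 4.2464e+02 4.4812e+02 2.1937e+02 3.6490e+01 2.6223e+02
 9.0000e-02] 0.5743154186614277
30 [(np.float64(11.1), 0.0), (np.float64(12.6), 0.0), (np.float64(14.7), 0.0), (np.float64(16.2), 0.0)]
35 [(np.float64(3.2), 0.0), (np.float64(4.7), 0.0), (np.float64(6.9), 0.0), (np.float64(8.4), 0.0)]
40 [(np.float64(-5.0), 0.0), (np.float64(-3.4), 0.0), (np.float64(-1.2), 0.0), (np.float64(0.3), 0.0)]
45 [(np.float64(-13.6), 0.0), (np.float64(-11.9), 0.0), (np.float64(-9.5), 0.0), (np.float64(-7.9), 0.0)]
50 [(np.float64(-22.6), 0.0), (np.float64(-20.6), 0.0), (np.float64(-18.0), 0.0), (np.float64(-16.3), 0.0)]
55 [(np.float64(-31.8), 0.0), (np.float64(-29.6), 0.0), (np.float64(-26.8), 0.0), (np.float64(-24.9), 0.0)]
60 [(np.float64(-41.3), 0.0), (np.float64(-38.8), 0.0), (np.float64(-35.6), 0.0), (np.float64(-33.6), 0.0)]
```

Run:
```python
from k import *
from rig import bot
o=bot.get_obs()
R=rot(90+CB,34)
def tip(x,y,z): p=w(CAB,[(x,y,0)])[0];p[2]=z;return p-R[:,2]*8
a=go(R,tip(-72,-34,17),n=3)
b=go(R,tip(-52,-34,17),frm=a,n=2)
go(R,tip(5.5,-34,17),frm=b,n=5)
for x in(-72,-52,5.5):print(ik(tip(x,-34,17),R))
```

```text
n 3 row [0.0602, 0.0101, -0.0506, -0.0, -0.008, 0.0001] from [581.7 -18.6  16.3] mid [559. -13.  20.] to [536.2  -6.5  23.6]
n 2 row [-0.0415, 0.0, 0.028, 0.0, 0.0, -0.0] from [536.2  -6.5  23.6] mid [546.  -8.  24.] to [556.1  -9.1  23.6]
n 5 row [-0.0477, -0.0, 0.0322, 0.0, 0.0, -0.0] from [556.1  -9.1  23.6] mid [585. -13.  24.] to [613.1 -16.6  23.6]
(array([ -3.5,  20.2, 121.9]), np.float64(4.0), 0.0)
(array([ -3.7,  22. , 119. ]), np.float64(5.1), 0.0)
(array([ -4.2,  27.1, 110.3]), np.float64(8.6), 0.0)
```

Emit:
{"name": "move_arm", "arguments": {"targets": [0,0,0,0,0,0,0.1,0,0,0,0,0,0,0.1,0,0,0,0,0,0,0.1,0,0,0,0,0,0,0.1]}}

```text
clock: 17.65
ee_pos: [581.8, -18.6, 16.7]
tcp_rot: [[-0.861, 0.13, 0.492], [0.113, 0.992, -0.065], [-0.496, -0.001, -0.868]]
force: [0.5, 0.5, 0.7]
opening: 42.3
gripper_force: 0.0
```

Emit:
{"name": "move_arm", "arguments": {"targets": [0.0602,0.0101,-0.0506,0,-0.008,0,0.1,0.0602,0.0101,-0.0506,0,-0.008,0,0.1,0.0602,0.0101,-0.0506,0,-0.008,0,0.1,0,0,0,0,0,0,1,0,0,0,0,0,0,1]}}

```text
clock: 18.27
ee_pos: [537.3, -6.7, 24.3]
tcp_rot: [[-0.821, 0.13, 0.556], [0.107, 0.992, -0.073], [-0.56, -0.001, -0.828]]
force: [-0.4, 1.1, -0.5]
opening: 25.8
gripper_force: 0.0
```

Emit:
{"name": "move_arm", "arguments": {"targets": [0,0,0,0,0,0,1,0,0,0,0,0,0,1,0,0,0,0,0,0,1,0,0,0,0,0,0,1]}}

```text
clock: 18.77
ee_pos: [536.6, -6.6, 23.9]
tcp_rot: [[-0.822, 0.13, 0.555], [0.107, 0.992, -0.073], [-0.56, -0.001, -0.829]]
force: [-0.2, 0.0, -0.5]
opening: 0.5
gripper_force: 0.0
```

Run:
```python
from k import *
from rig import bot
o=bot.get_obs();print(o["opening"],o["ee_pos"],o["joints"].round(1))
R=rot(90+CB,34)
def tip(x,y,z): p=w(CAB,[(x,y,0)])[0];p[2]=z;return p-R[:,2]*8
go(R,tip(5.5,-34,17),n=8)
```

```text
0.5377655371930999 [536.5925757   -6.58494087  23.90703171] [ -3.5  20.2 121.9 -29.4   4.6 -57.4]
n 8 row [-0.0399, -0.0, 0.0271, -0.0, 0.0, 0.0] from [536.6  -6.6  23.9] mid [575. -12.  24.] to [613.1 -16.6  23.6]
```

Push in 5 rows, check the force, then 3 more.

Emit:
{"name": "move_arm", "arguments": {"targets": [-0.04,0,0.027,0,0,0,1,-0.04,0,0.027,0,0,0,1,-0.04,0,0.027,0,0,0,1,-0.04,0,0.027,0,0,0,1,-0.04,0,0.027,0,0,0,1]}}

```text
clock: 19.4
ee_pos: [584.5, -12.9, 23.8]
tcp_rot: [[-0.822, 0.13, 0.555], [0.107, 0.992, -0.073], [-0.56, -0.001, -0.829]]
force: [-3.3, 0.6, 1.5]
opening: 0.5
gripper_force: 1.4
```

Emit:
{"name": "move_arm", "arguments": {"targets": [-0.04,0,0.027,0,0,0,1,-0.04,0,0.027,0,0,0,1,-0.04,0,0.027,0,0,0,1,0,0,0,0,0,0,1]}}

```text
clock: 19.9
ee_pos: [613.8, -16.7, 24.1]
tcp_rot: [[-0.821, 0.13, 0.556], [0.107, 0.992, -0.073], [-0.561, -0.0, -0.828]]
force: [-0.9, -0.4, 0.3]
opening: 0.5
gripper_force: 0.0
```

Run:
```python
from k import *
from rig import bot
o=bot.get_obs();print(o["clock"],o["ee_pos"],o["force"].round(1))
f={n:bot.grab_frame(n) for n in("top","scene")};pickle.dump(f,open("f5.pkl","wb"))
# numeric check: spool-cap blobs (brown) in scene, projected to bay coordinates at z=50
s=f["scene"];I=s["img"];hsv=cv2.cvtColor(I,cv2.COLOR_BGR2HSV)
def ray(u,z):
    R,t,K=s["R"],s["t"],s["mtx"];c=-R.T@t;d=R.T@np.linalg.inv(K)@[*u,1];X=c+d*(z-c[2])/d[2]
    e=X[:2]-CAB[:2];cc,ss=np.cos(CAB[2]),np.sin(CAB[2]);return (np.array([cc*e[0]+ss*e[1],-ss*e[0]+cc*e[1]])).round(1)
c,ss=np.cos(CAB[2]),np.sin(CAB[2])
# rectify z=50 plane, cabinet x 0..170, y -90..90, 4 px/mm
pts=[(x,y) for x in(0,170) for y in(-90,90)]
H=cv2.getPerspectiveTransform(proj(s,w(CAB,[(x,y,50) for x,y in pts])).astype(np.float32),np.float32([((90-y)*3,(170-x)*3) for x,y in pts]))
W=cv2.warpPerspective(I,H,(540,510));cv2.imwrite("pics/rect.png",W)
g=cv2.GaussianBlur(W,(0,0),6).astype(int)
D=(g[...,2]-g[...,0])
for y in(40,-40):
    print(y,[(x,int(np.mean(D[int((170-x)*3),int((90-y)*3)-15:int((90-y)*3)+15])),int(np.mean(g[int((170-x)*3),int((90-y)*3)-15:int((90-y)*3)+15]))) for x in range(10,166,6)])
```

```text
19.9 [613.79285136 -16.7040952   24.08223017] [-0.9 -0.4  0.3]
40 [(10, 11, 107), (16, 4, 124), (22, 4, 141), (28, 20, 129), (34, 24, 127), (40, 28, 129), (46, 29, 131), (52, 8, 138), (58, 3, 180), (64, 3, 205), (70, 10, 169), (76, 32, 110), (82, 35, 113), (88, 35, 104), (94, 36, 102), (100, 36, 102), (106, 35, 104), (112, 32, 110), (118, 34, 104), (124, 37, 102), (130, 37, 101), (136, 34, 102), (142, 26, 104), (148, 26, 110), (154, 29, 122), (160, 26, 124)]
-40 [(10, 9, 139), (16, 3, 128), (22, 3, 122), (28, 3, 119), (34, 3, 118), (40, 3, 118), (46, 4, 118), (52, 3, 117), (58, 5, 117), (64, 20, 110), (70, 34, 103), (76, 35, 102), (82, 35, 113), (88, 35, 107), (94, 36, 103), (100, 36, 103), (106, 35, 103), (112, 34, 111), (118, 34, 106), (124, 36, 102), (130, 36, 101), (136, 34, 102), (142, 27, 104), (148, 24, 111), (154, 29, 122), (160, 27, 123)]
```

Run:
```python
from k import *
from rig import bot
o=bot.get_obs()
R0=rot(90+CB,34);R=rot(90+CB,35)
a=go(R0,o["ee_pos"]+100*np.array([-np.cos(CAB[2]),-np.sin(CAB[2]),0]),n=3)
s=np.array([585.,21.6,206]); pre=s-R[:,2]*100
b=go(R,pre,frm=a,n=6)
go(R,s,frm=b,n=3)
for p in (a[1],(a[1]+pre)/2,pre):print(ik(p,R))
```

```text
n 3 row [0.1381, 0.0001, -0.0933, -0.0, 0.0001, 0.0001] from [613.1 -16.6  23.9] mid [564. -10.  24.] to [514.   -3.6  23.9]
n 6 row [-0.1311, 0.0285, -0.1769, 0.0, -0.0009, -0.0] from [514.   -3.6  23.9] mid [522.  13. 156.] to [528.1  29.1 287.9]
n 3 row [-0.0, -0.0, 0.1667, 0.0, 0.0, -0.0] from [528.1  29.1 287.9] mid [557.  25. 247.] to [585.   21.6 206. ]
(array([ -3.2,  18.1, 125.7]), np.float64(1.2), 0.0)
(array([ -0.6,   2.1, 120.2]), np.float64(22.9), 0.0)
(array([  1.8,  -6.3, 109.1]), np.float64(42.5), 0.0)
```

Emit:
{"name": "move_arm", "arguments": {"targets": [0.138,0,-0.0933,0,0,0,1,0.138,0,-0.0933,0,0,0,1,0.05,0,-0.16,0,0,0,-0.1,0,0,0,0,0,0,-0.1]}}

```text
clock: 20.5
ee_pos: [520.7, -4.3, 46.1]
tcp_rot: [[-0.82, 0.13, 0.557], [0.107, 0.992, -0.073], [-0.562, -0.0, -0.827]]
force: [0.1, -0.6, -0.4]
opening: 17.0
gripper_force: 0.0
```

Run:
```python
from k import *
from rig import bot
o=bot.get_obs();print(o["clock"],o["joints"].round(1))
R=rot(90+CB,35);s=np.array([585.,21.6,206]); pre=s-R[:,2]*100
b=go(R,pre,n=5)
```

```text
20.5 [ -3.3  15.5 124.  -19.9   6.8 -66.8]
n 5 row [-0.1395, 0.0341, -0.1976, 0.0, -0.0009, 0.0001] from [520.7  -4.3  46.1] mid [525.  12. 167.] to [528.1  29.1 287.9]
```

Emit:
{"name": "move_arm", "arguments": {"targets": [-0.1395,0.0341,-0.1976,0,-0.0009,0,-0.1,-0.1395,0.0341,-0.1976,0,-0.0009,0,-0.1,-0.1395,0.0341,-0.1976,0,-0.0009,0,-0.1,-0.1395,0.0341,-0.1976,0,-0.0009,0,-0.1,-0.1395,0.0341,-0.1976,0,-0.0009,0,-0.1]}}

```text
clock: 21.12
ee_pos: [529.7, 28.8, 288.6]
tcp_rot: [[-0.813, 0.131, 0.568], [0.107, 0.991, -0.076], [-0.573, -0.001, -0.82]]
force: [1.5, 0.3, 0.4]
opening: 52.1
gripper_force: 0.0
```

Run:
```python
from k import *
from rig import bot
o=bot.get_obs();print(o["clock"],o["joints"].round(1),o["opening"])
R=rot(90+CB,35);s=np.array([585.,21.6,205.5])
b=go(R,s,n=3)
go(R,[585,21.6,51],frm=b,n=6)
```

```text
21.125 [  1.8  -6.1 108.9  -7.9  42.9 -76.5] 52.0508998544138
n 3 row [0.0031, 0.0002, 0.1667, -0.0001, -0.0001, 0.0] from [529.7  28.8 288.6] mid [557.  25. 247.] to [585.   21.6 205.5]
n 6 row [0.0738, 0.0, 0.1055, 0.0, 0.0, -0.0] from [585.   21.6 205.5] mid [585.  22. 128.] to [585.   21.6  51. ]
```

Emit:
{"name": "move_arm", "arguments": {"targets": [0.003,0,0.1667,0,0,0,-0.1,0.003,0,0.1667,0,0,0,-0.1,0.003,0,0.1667,0,0,0,-0.1,0,0,0,0,0,0,1,0,0,0,0,0,0,1]}}

```text
clock: 21.75
ee_pos: [584.5, 21.6, 204.5]
tcp_rot: [[-0.813, 0.13, 0.567], [0.106, 0.991, -0.075], [-0.572, -0.001, -0.82]]
force: [0.6, 0.0, 0.8]
opening: 35.2
gripper_force: 0.0
```

Emit:
{"name": "move_arm", "arguments": {"targets": [0,0,0,0,0,0,1,0,0,0,0,0,0,1,0,0,0,0,0,0,1,0,0,0,0,0,0,1]}}

```text
clock: 22.25
ee_pos: [584.3, 21.7, 204.2]
tcp_rot: [[-0.813, 0.13, 0.567], [0.106, 0.992, -0.075], [-0.572, -0.0, -0.82]]
force: [-4.5, -1.2, 4.6]
opening: 13.6
gripper_force: 30.0
```

Emit:
{"name": "move_arm", "arguments": {"targets": [0.083,0,0.1185,0,0,0,1,0.083,0,0.1185,0,0,0,1,0.083,0,0.1185,0,0,0,1,0.083,0,0.1185,0,0,0,1,0.083,0,0.1185,0,0,0,1]}}

```text
clock: 22.88
ee_pos: [584.5, 21.8, 58.9]
tcp_rot: [[-0.812, 0.13, 0.569], [0.106, 0.992, -0.074], [-0.573, 0.0, -0.819]]
force: [5.0, -15.2, 4.9]
opening: 13.7
gripper_force: 30.0
```

Emit:
{"name": "move_arm", "arguments": {"targets": [0.0115,0,0.0164,0,0,0,1,0.0115,0,0.0164,0,0,0,1,0,0,0,0,0,0,1]}}

```text
clock: 23.25
ee_pos: [584.4, 21.7, 51.1]
tcp_rot: [[-0.813, 0.13, 0.568], [0.106, 0.992, -0.075], [-0.572, -0.0, -0.82]]
force: [13.8, -1.5, -10.8]
opening: 13.8
gripper_force: 30.0
```

Emit:
{"name": "move_arm", "arguments": {"targets": [0.0057,0,0.0082,0,0,0,1,0,0,0,0,0,0,1,0,0,0,0,0,0,1]}}

```text
clock: 23.62
ee_pos: [584.4, 21.7, 49.6]
tcp_rot: [[-0.813, 0.13, 0.568], [0.106, 0.992, -0.075], [-0.573, -0.0, -0.82]]
force: [3.6, -1.3, 5.1]
opening: 13.6
gripper_force: 30.0
```

Emit:
{"name": "move_arm", "arguments": {"targets": [0.0057,0,0.0082,0,0,0,1,0,0,0,0,0,0,1,0,0,0,0,0,0,1]}}

```text
clock: 24.0
ee_pos: [584.6, 21.7, 49.0]
tcp_rot: [[-0.812, 0.13, 0.57], [0.106, 0.992, -0.075], [-0.575, -0.0, -0.818]]
force: [-13.1, -1.9, 28.4]
opening: 14.1
gripper_force: 30.0
```

Emit:
{"name": "move_arm", "arguments": {"targets": [-0.003,0,-0.004,0,0,0,0.3,0,0,0,0,0,0,0.3,0,0,0,0,0,0,0.3,0,0,-0.1,0,0,0,0.3,0,0,-0.2,0,0,0,0.3]}}

```text
clock: 24.62
ee_pos: [548.9, 26.1, 96.3]
tcp_rot: [[-0.815, 0.13, 0.564], [0.106, 0.991, -0.075], [-0.569, -0.001, -0.822]]
force: [0.7, -0.3, -0.1]
opening: 33.2
gripper_force: 0.0
```

Emit:
{"name": "move_arm", "arguments": {"targets": [0,0,-0.25,0,0,0,0.3,0,0,-0.25,0,0,0,0.3,0,0,0,0,0,0,0.3,0,0,0,0,0,0,0.3]}}

```text
clock: 25.12
ee_pos: [493.2, 33.6, 178.6]
tcp_rot: [[-0.814, 0.13, 0.566], [0.106, 0.992, -0.075], [-0.571, -0.001, -0.821]]
force: [0.0, 0.7, -0.4]
opening: 32.9
gripper_force: 0.0
```

Run:
```python
from k import *
from rig import bot
o=bot.get_obs();print(o["clock"],o["ee_pos"],o["force"].round(1),np.abs(o["joint_velocities"]).max())
s=bot.grab_frame("scene");I=s["img"]
# dark fin blob vs projection for h=0 and h=20
hsv=cv2.cvtColor(I,cv2.COLOR_BGR2GRAY)
P=lambda h:proj(s,w(CAB,[(-33,0,60+h)]))[0].round(1)
print(P(0),P(6),P(20))
a0=pickle.load(open("f0.pkl","rb"))["scene"]["img"]
m=lambda J:cv2.connectedComponentsWithStats(((J.max(2)<50)[140:200,340:375]).astype(np.uint8))
for J in(a0,I):
    n,_,st,ce=m(J);k=1+st[1:,4].argmax();print(st[k],ce[k]+(340,140))
d=cv2.absdiff(a0,I).max(2); 
L=[(-47.5,0,0)]
for nm,(x,y) in dict(spool=(329,203),cone=(664,330),cutter=(547,445)).items():
    u,v=proj(s,[[x,y,20]])[0].astype(int);print(nm,(d[v-8:v+8,u-8:u+8]>40).mean().round(3))
```

```text
25.125 [493.16469907  33.55970535 178.59299376] [ 0.   0.7 -0.4] 1.944930363652563
[354.3 172.7] [354.3 171.8] [354.5 169.8]Traceback (most recent call last):
  File "<stdin>", line 12, in <module>
ValueError: attempt to get argmax of an empty sequence
```

```bash
python3 -c "
from rig import bot
print(bot.close_job())"
```

```text
the job is handed in; nothing more can be done
None
```

The job is handed in with no verdict returned: the sash went right up to its stop, the case went into the right-hand bay with its tab towards the sash (level with the stored case on camera), and the sash was lowered until it hit its bottom stop; my last camera check, covering the shut sash and three of the bystanders, failed with an error.

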